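Rock the jammed locating block out of the paper-casting mould

ROBOT

A 7-joint arm with a two-finger parallel gripper is mounted at the origin on the work surface. World frame = base frame: x ahead of the robot, y to its left, z up, the work surface at z = 0. Lengths are in mm, angles in rad, forces in N, time in s.
With the tool pointing down it reaches from about 425 to 825 mm from the base axis. Payload 3.6 kg.
Tool frame: the origin (TCP) lies at the very end of the fingers, on their centre line; the grasp point (between the pads) lies 19 mm behind it; z points along the fingers, y is the line along which they close (so a half turn about z gives the same grasp; the last joint's range is limited). The gripper opens to 85 mm and grips with 20 to 120 N. Pads are 22 mm wide; open, the fingers measure 114 mm over their backs; the gripper's body (76 mm by 85 mm) begins 54 mm behind the grasp point. The pads swing forward as they close: fully open they stand 13 mm farther back than shut.
Start: joints at [1.25, 0.615, -0.013, 1.423, 0.008, 1.103, -0.04], TCP at [188.247, -622.112, 202.897] pointing down, gripper open.
Joint ranges: [-3.12, 3.12], [-0.3, 2.06], [-1.34, 1.32], [0.26, 2.42], [-1.36, 4.5], [0.01, 1.98], [-2.84, 2.84]. Speed limits (rad/s): [2.79, 2.79, 3.14, 3.14, 3.14, 3.14, 3.14].

INTERFACE

Orientations are given as a 3x3 rotation matrix whose columns are the frame's x, y, z axes.
In Python, from station import sensors, eyes, ticket gives the robot as it stands. The module is installed in compiled form; this text tells all that it offers.
- The arm moves only by the tool carry_out, never from a script. Its argument "moves" is a list that holds one entry, the list of rows, each a list of 7 numbers: the finger opening in cm, from 0 to 8.54, then the shift along the tool's x, y, z in cm, then the turn, a rotation vector about the tool's x, y, z in degrees. A call has 1 to 20 rows; each row is the pose to reach, as a shift and turn from the pose commanded when the call began, along the tool's axes at that moment; what a row does not reach only later rows make up. A row lasts 1/10 s, in which the tool goes at most 50 mm and 8.59 degrees, less where a joint would pass 70% of its speed; a pose out of reach is approached as far as the arm can. A call with a gripper value outside its range is refused whole. The fingers move at their own pace and stop on an object; the grip force is fixed at half the most. Time passes only in rows, so rows that repeat a pose let the fingers close. It gives the time, the measured TCP pose, the force, the opening and the grip force at its end, in the units of the state.
- sensors.state(): the state, without advancing time (a new reading comes with each control period).
- eyes.get_image(name): name is "side" or "top" or "wrist"; returns a dict with "pixels" (400x640x3 uint8, red, green, blue), "camera_matrix" (3x3 intrinsics, pixels), "R" (3x3) and "t" (3): a world point X has camera coordinates R X + t. Camera axes: x right, y down, z forward; pixel columns grow to the right and rows downward; lengths in mm; the calibration is good to about 2 mm. A picture is of the moment at which its call begins. There is no depth.
- ticket.job_done(): hands the job in; it is judged then, once.
Trained networks look in a picture, given as the dict that the camera call returned (one of the last four; its "shot" number tells which), for a name from the list of things; names that differ only in an ending like _2 or _b are one class to them, and where a whole thing is asked for, a point or a joint stands for the part that bears it (a point fixed in the world has none). Each returns a list of dicts, best first, with "confidence" (0 to 1); they miss things now and then, are a little off and sometimes report something else, mostly with a low value. They report only what shows in the picture. A call takes as long as a camera call. They do not tell look-alikes from the thing itself.
- eyes.boxes_of(picture, thing): "location" ([row, column] in pixels, amid what is visible of it).
- eyes.cut_out(picture, thing): "pixels" (400x640 bool, what is visible of it) and "location" ([row, column] in pixels, amid what is visible of it).
The state is a dict: "t": time; "joint_pos": joint angles; "dq": joint speeds; "joint_torque": joint torques, N m; "tcp_pos": TCP position; "ee_rot": TCP orientation; "contact_force": force on the tool from outside, world axes, zero at the start; "wrist_torque": the same for the moment, N m; "finger_gap": finger opening in mm; "grip_force": force on a finger pad.
Only numpy, scipy, OpenCV 4.12 (cv2) and the standard library are available. Lean on these libraries where they do the work, as an engineer would, in place of code of your own. Each camera call takes 0.05 s, during which the arm holds its last target. There are 200 camera calls.

TASK

The wooden locating block is jammed in the pocket in the middle of the paper-casting mould. It will not come straight up: take it by its upright stem and rock it well over to one side and then to the other, towards the mould's two short brass-cornered ends, until both strips that grip it have been pushed back; then draw it out and finish holding it still and upright, straight above its pocket with its foot about 2 cm clear of the mould. Do not put it down or let go, and leave the spare block, jar, weight, brush and spatula around the mould where they are.

Things in the scene. Friction and masses are not known exactly. Their poses are not given: they have to be found in the camera images.
- mould: paper-casting mould: wooden frame fixed to the table, 200 (its x) x 300 (its y) x 50 high, dark casting cells in its top, brass corners. Origin: centre of its underside, on the table; x its short direction, y its long one, along which the block is rocked; z up. The block's pocket is in its middle
- pocket (a point): centre of the pocket's mouth, level with the mould's top (50 above the table); axes as the mould's. Pocket floor 10 above the table; up to 26 above the table the pocket is 43 (x) by 39 (y); from 46 to 50 (flush brass plates) its mouth is 43 (x) by 54 (y). Between, at 30 to 46, a gripping strip comes in from either y side
- block: the plain pale wooden block to be freed, about 110 g (varies), in the mould's pocket: a foot 40 (x) by 36 (y) by 10 high, on it a stem 40 (x) by 28 (y) rising to 90 above the underside. Origin: centre of the foot's underside, at the start on the pocket floor; axes as the mould's, z up. Lifted straight it rises 10 and stops firmly: the strips lie 4 over each side of the foot
- block_top (a point): centre of the top of the block's stem, 90 above its origin, at the start 50 above the mould's top; grasp the stem across its 28 or 40. Leaning it about 0.23 rad (13 degrees) about its foot, to the mould's +y and then to -y, pushes back one strip, then the other, far enough (5 to 10 N sideways at the top); upright and centred it then lifts out freely
- strip_left (a joint): wooden strip at the +y side of the pocket, 41 long, 16 high, its top seen in the pocket's mouth. Value: how far it is pushed back towards +y, 0 to 0.008 m; at 0 it is 0.5 mm from the upright stem; it is stiff (about 12 N) and stays where it is pushed. From about 0.004 it is clear of the foot
- strip_right (a joint): the same at the -y side of the pocket, pushed back towards -y, 0 to 0.008 m
- spare: bystander: a second block of the same shape and size as the jammed one, standing on the table beside one end of the mould; origin under its foot
- jar: bystander: jar, 60 across, 85 high, standing on the table beside the other end of the mould; origin under its centre
- weight: bystander: dark steel cylinder, 36 across, 28 high, standing on top of the mould near one corner, 110 or more from the block; origin under its centre
- brush: bystander: flat brush, 180 long, 20 high, lying along the far (+x) long side of the mould, some 30 clear of it; origin under its middle
- spatula: bystander: spatula, 200 long, 20 high, lying on the table at the robot's right; origin under its middle
Not all that is in view belongs to the job. What is shaped like the block but blue or red is not meant.

How it is judged:
By the outcome, as a careful person would: the job done as asked, in the order asked, and still so for the second after the job is handed in, while the arm keeps its last pose, push and grip.
It also fails if it takes over 45 s, if anything falls off the work surface, if the arm or the gripper's body presses on something with over 40 N, if the wrist force passes 120 N, or if a joint passes its speed limit or range.

## Working session

There is one attempt and no reset: what is moved stays moved. The work goes in short steps, Python scripts to look and compute and a tool call to move; the robot and the scene stay as the last step left them, time stands still between calls to the robot, and variables do not carry over. Pictures are saved under pics/ and viewed, at most 10 in all, crops included, and the job is handed in when it is done.

Besides the shell and the picture viewer there is one more tool, called after ">>>" as a command line: name --argument value ..., lists and objects as JSON in quotes. carry_out: Moves the arm, as the interface text tells. Its arguments: {"type":"object","properties":{"moves":{"type":"array","items":{"type":"array","items":{"type":"array","items":{"type":"number"}}}}},"required":["moves"]}

```bash
mkdir -p pics; python3 - <<'E'
from station import sensors, eyes
import cv2,numpy as np
s=sensors.state();print({k:np.round(v,3).tolist() for k,v in s.items()})
for n in ["top","side"]:
    p=eyes.get_image(n);cv2.imwrite(f"pics/{n}0.png",p["pixels"][:,:,::-1])
    print(n,p["shot"],p["camera_matrix"].tolist(),np.round(p["R"],4).tolist(),np.round(p["t"],1).tolist())
    for th in ["mould","block","spare","jar","weight","brush","spatula"]:
        print(th,[(np.round(d["location"]).tolist(),round(d["confidence"],2)) for d in eyes.boxes_of(p,th)])
E
```

```text
{'t': 0.0, 'joint_pos': [1.251, 0.616, -0.013, 1.425, 0.008, 1.103, -0.04], 'dq': [-0.001, -0.003, 0.0, -0.001, 0.0, 0.0, 0.001], 'joint_torque': [-0.0, -46.921, 0.26, -17.103, 0.01, 0.01, 0.0], 'tcp_pos': [187.949, -621.331, 201.71], 'ee_rot': [[0.957, 0.29, -0.001], [0.29, -0.957, 0.003], [-0.0, -0.003, -1.0]], 'contact_force': [-0.165, -0.63, -1.216], 'wrist_torque': [0.044, 0.006, 0.04], 'grip_force': 0.0, 'finger_gap': 85.263}
top 1 [[372.3359410859983, 0.0, 320.8673629620313], [0.0, 372.3359410859983, 200.83306723419676], [0.0, 0.0, 1.0]] [[-0.0176, -0.9996, -0.0209], [-0.9887, 0.0205, -0.1485], [0.1489, 0.018, -0.9887]] [-57.2, 539.9, 1165.8]
mould [([214.0, 334.0], 0.85)]
block [([198.0, 403.0], 0.75), ([214.0, 332.0], 0.75), ([257.0, 284.0], 0.66)]
spare [([229.0, 391.0], 0.7), ([213.0, 334.0], 0.55)]
jar [([174.0, 272.0], 0.84)]
weight [([208.0, 327.0], 0.46)]
brush []
spatula [([220.0, 462.0], 0.95)]
side 2 [[460.42118082563036, 0.0, 321.6094525165721], [0.0, 460.42118082563036, 197.87905789324242], [0.0, 0.0, 1.0]] [[-0.8618, -0.5073, -0.0005], [-0.3272, 0.5566, -0.7636], [0.3876, -0.6579, -0.6457]] [446.2, 271.2, 1157.0]
mould [([210.0, 340.0], 0.83)]
block [([195.0, 341.0], 0.82), ([159.0, 370.0], 0.81), ([255.0, 362.0], 0.68), ([211.0, 339.0], 0.28)]
spare [([176.0, 390.0], 0.69), ([228.0, 268.0], 0.52)]
jar [([230.0, 268.0], 0.88)]
weight [([214.0, 302.0], 0.63)]
brush [([191.0, 300.0], 0.64)]
spatula []
```

View pics/top0.png

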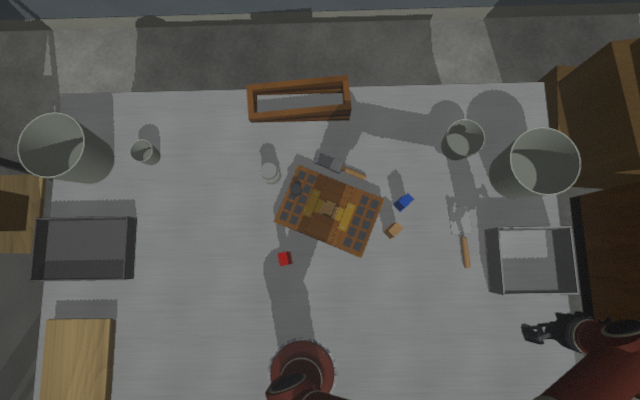

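View pics/side0.png

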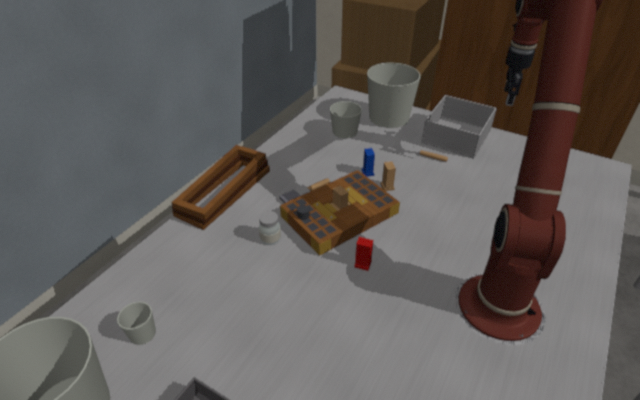

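```bash
python3 - <<'E'
import cv2
a=cv2.imread("pics/top0.png")[140:290,250:450];b=cv2.imread("pics/side0.png")[130:280,240:440]
cv2.imwrite("pics/c0.png",cv2.vconcat([cv2.resize(a,(400,300),interpolation=2),cv2.resize(b,(400,300),interpolation=2)]) if 0 else cv2.hconcat([cv2.resize(a,(400,300),interpolation=2),cv2.resize(b,(400,300),interpolation=2)]))
E
```

```text
(no output)
```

View pics/c0.png

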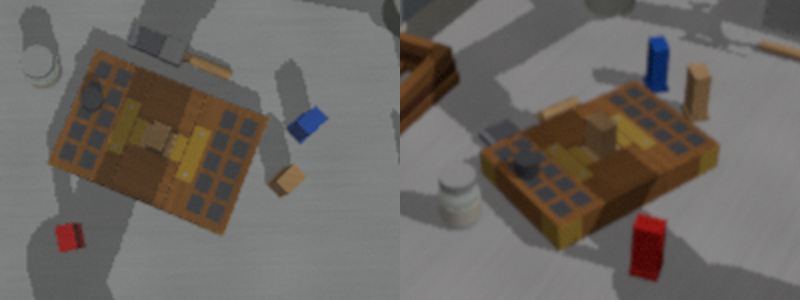

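The pictures show four block-like things. In the top view (row, col) they are:
- the pale block in the mould's pocket at about (208,328), which is the target
- the pale spare beside the mould's end at (229,391)
- the blue one at (202,403)
- the red one at (258,284)

The crop confirms the pale stem between the brass plates as the target. Next I measure the mould's pose.

```bash
cat > h.py <<'E'
import numpy as np,cv2
from scipy.optimize import minimize
def proj(p,X):
    c=np.atleast_2d(X)@np.array(p["R"]).T+np.array(p["t"]); u=c@np.array(p["camera_matrix"]).T
    return u[:,:2]/u[:,2:]
def ray(p,px,z):
    "world point at height z seen at pixel (col,row)"
    R=np.array(p["R"]);C=-R.T@np.array(p["t"]);d=R.T@np.linalg.solve(np.array(p["camera_matrix"]),[px[0],px[1],1])
    return C+d*(z-C[2])/d[2]
def boxpts(x,y,a,lx,ly,z0,z1):
    P=np.array([[i*lx/2,j*ly/2,k] for i in(-1,1) for j in(-1,1) for k in(z0,z1)])
    c,s=np.cos(a),np.sin(a); return P@np.array([[c,s,0],[-s,c,0],[0,0,1]])+[x,y,0]
def sil(p,X,S=4):
    m=np.zeros((400*S,640*S),np.uint8); h=cv2.convexHull(np.round((proj(p,X)+.5)*S).astype(np.int32)); cv2.fillConvexPoly(m,h,255)
    return cv2.resize(m,(640,400),interpolation=cv2.INTER_AREA)/255.
def fit(views,x0,dims):
    "views: (picture, mask) pairs"
    f=lambda q:sum(np.abs(sil(p,boxpts(*q,*dims))-m).sum() for p,m in views)
    return minimize(f,x0,method="Nelder-Mead",options=dict(initial_simplex=np.array(x0)+np.vstack([np.zeros(3),np.diag([15,15,.15])]),xatol=.05,fatol=.5))
E
python3 - <<'E'
from h import *
from station import eyes
V=[];B=[]
for n in ["top","side"]:
    p=eyes.get_image(n)
    c=eyes.cut_out(p,"mould")[0]; m=c["pixels"].astype(float); V.append((p,m)); print(n,c["confidence"],m.sum())
    for b in eyes.cut_out(p,"block"): print("  block",np.round(b["location"]),round(b["confidence"],2),b["pixels"].sum())
p=V[0][0]
cs=np.array([ray(p,c,50)[:2] for c in[(299,165),(384,199),(361,257.5),(274,221)]]);print(cs.round(),np.linalg.norm(np.roll(cs,-1,0)-cs,axis=1))
c=cs.mean(0);d=cs[0]+cs[3]-cs[1]-cs[2];a=np.arctan2(-d[0],d[1]);print(c,a)
for vs in (V,V[:1],V[1:]):
    r=fit(vs,[*c,a],(200,300,0,50));print(r.x,r.fun)
for pp,_ in V: print(proj(pp,[[*r.x[:2],100]]))
E
```

```text
top 0.72 5700.0
  block [175. 271.] 0.72 300
  block [198. 405.] 0.69 209
  block [257. 285.] 0.55 152
  block [208. 325.] 0.47 138
side 0.74 5379.0
  block [159. 368.] 0.69 320
  block [253. 362.] 0.62 497
  block [194. 343.] 0.56 274
[[ 657.    2.]
 [ 539. -270.]
 [ 355. -190.]
 [ 475.   83.]] [295.89944532 200.26944695 298.45344967 199.07283298]
[506.53620899 -93.86267973] -0.41179279471303076
[ 5.09734961e+02 -9.22043357e+01 -4.05320258e-01] 935.9254901960783
[ 5.09343003e+02 -9.04257734e+01 -4.02903152e-01] 361.7215686274509
[ 5.10014881e+02 -9.40901509e+01 -4.08581773e-01] 516.2039215686275
[[329.29307445 206.99999444]]
[[340.12283582 189.57534102]]
```

The mould's centre is at about (509,-92) with a yaw of -0.405. I'll go above the block with the closing line along the mould's y axis, then check with the wrist camera.

>>> carry_out --moves '[[[8.54,1,-0.9,0,0,0,0.9],[8.54,3.5,-3.1,0,0,0,3],[8.54,6.5,-5.8,0,0,0,5.7],[8.54,9.8,-8.8,0,0,0,8.6],[8.54,13.1,-11.7,0,0,0,11.5],[8.54,16.4,-14.7,0,0,0,14.4],[8.54,19.7,-17.7,0,0,0,17.3],[8.54,23,-20.6,0,0,0,20.2],[8.54,26.3,-23.6,0,0,0,23.1],[8.54,29.6,-26.5,0,0,0,26],[8.54,32.9,-29.5,0,0,0,28.9],[8.54,36.2,-32.5,0,0,0,31.7],[8.54,39.5,-35.4,0,0,0,34.6],[8.54,42.5,-38.1,0,0,0,37.2],[8.54,44.8,-40.2,0,0,0,39.2],[8.54,46,-41.3,0,0,0,40.2],[8.54,46.1,-41.4,0,0,0,40.3],[8.54,46.1,-41.4,0,0,0,40.3],[8.54,46.1,-41.4,0,0,0,40.3]]]'

```text
t: 3.0
tcp_pos: [508.6, -93.8, 203.0]
ee_rot: [[0.916, -0.4, -0.001], [-0.4, -0.916, -0.001], [-0.0, 0.001, -1.0]]
contact_force: [0.6, -0.5, 0.1]
finger_gap: 85.5
grip_force: 0.0
```

```bash
python3 - <<'E'
from station import sensors, eyes
from h import *
s=sensors.state();print({k:np.round(s[k],3).tolist() for k in("t","joint_pos","tcp_pos","ee_rot","contact_force","wrist_torque")})
p=eyes.get_image("wrist");cv2.imwrite("pics/w1.png",p["pixels"][:,:,::-1])
print(np.array(p["R"]).round(3).tolist(),p["t"])
for th in("block","mould","strip_left"): print(th,[(np.round(d["location"]).tolist(),round(d["confidence"],2)) for d in eyes.boxes_of(p,th)])
a=-.405;c,sn=np.cos(a),np.sin(a)
for z,lx,ly in((100,40,28),(50,43,54)): print(z,proj(p,boxpts(509.5,-92,a,lx,ly,z,z)[::2]).round().tolist())
E
```

```text
{'t': 3.0, 'joint_pos': [0.094, 0.409, 0.065, 1.806, -0.031, 0.928, -1.81], 'tcp_pos': [508.608, -93.82, 203.023], 'ee_rot': [[0.916, -0.4, -0.001], [-0.4, -0.916, -0.001], [-0.0, 0.001, -1.0]], 'contact_force': [0.56, -0.478, 0.074], 'wrist_torque': [-0.04, 0.059, 0.089]}
[[-0.4, -0.916, 0.001], [-0.878, 0.384, 0.287], [-0.263, 0.114, -0.958]] [118.34497358 444.67613545 524.76943243]
block [([187.0, 317.0], 0.88), ([75.0, 519.0], 0.78), ([319.0, 265.0], 0.57)]
mould [([165.0, 322.0], 0.56)]
strip_left [([179.0, 297.0], 0.75), ([45.0, 277.0], 0.44)]
100 [[329.0, 212.0], [302.0, 212.0], [330.0, 173.0], [301.0, 173.0]]
50 [[338.0, 200.0], [293.0, 200.0], [339.0, 164.0], [292.0, 164.0]]
```

View pics/w1.png

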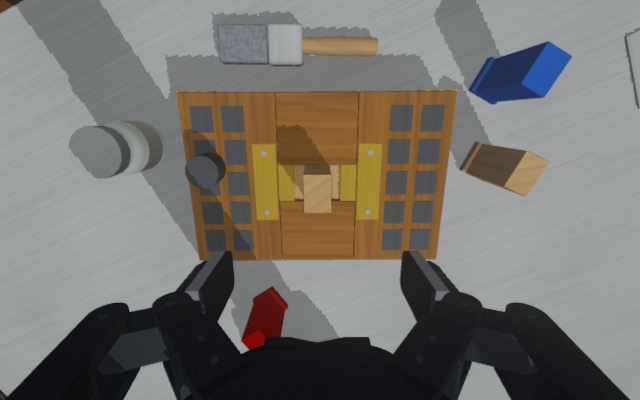

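The wrist view shows the pale stem's top at about (317,193), between the brass plates and within 2 px of the prediction. The spare is at (500,168), blue at (520,73) and red at (266,318). The tool is aligned, so I compute the small lateral correction next.

```bash
python3 - <<'E'
from station import sensors, eyes
from h import *
s=sensors.state();p=eyes.get_image("wrist");R=np.array(s["ee_rot"])
b=ray(p,(317,193.5),100);m=np.mean([ray(p,c,50) for c in((178,92),(456,90),(201,260),(438,259))],0)
print(b,m,"shift tool mm:",R.T@(b-s["tcp_pos"]),R.T@(m-s["tcp_pos"]))
print([ray(p,c,50)[:2].round(1).tolist() for c in((178,92),(456,90),(201,260),(438,259))])
E
```

```text
[509.06000654 -92.84729831 100.        ] [508.40159393 -94.28021799  50.        ] shift tool mm: [ -0.3444093   -0.64533489 103.08446887] [ -0.38184238   0.91956024 153.08483355]
[[659.2, 3.7], [542.2, -269.3], [475.8, 82.4], [356.5, -193.9]]
```

>>> carry_out --moves '[[[8.54,0,0,2,0,0,0],[8.54,0,0,5,0,0,0],[8.54,0,0,8,0,0,0],[8.54,0,0,10.5,0,0,0],[8.54,0,0,12.3,0,0,0],[8.54,0,0,13.3,0,0,0],[8.54,0,0,13.7,0,0,0],[8.54,0,0,13.7,0,0,0],[5,0,0,13.7,0,0,0],[4,0,0,13.7,0,0,0],[3,0,0,13.7,0,0,0],[2,0,0,13.7,0,0,0],[2,0,0,13.7,0,0,0],[2,0,0,13.7,0,0,0],[2,0,0,13.7,0,0,0],[2,0,0,13.7,0,0,0],[2,0,0,13.7,0,0,0]]]'

```text
t: 4.95
tcp_pos: [509.9, -92.8, 66.7]
ee_rot: [[0.917, -0.398, 0.001], [-0.398, -0.917, -0.0], [0.001, -0.0, -1.0]]
contact_force: [-0.7, -0.8, 5.3]
finger_gap: 25.6
grip_force: 59.0
```

```bash
python3 - <<'E'
from station import sensors, eyes
from h import *
s=sensors.state();print({k:np.round(s[k],3).tolist() for k in("t","tcp_pos","contact_force","wrist_torque","finger_gap","grip_force")})
a=eyes.get_image("wrist")["pixels"][80:280,170:470];b=eyes.get_image("side")["pixels"][120:280,230:450]
cv2.imwrite("pics/g.png",np.hstack([cv2.resize(a,(400,300)),cv2.resize(b,(400,300))])[:,:,::-1])
E
```

```text
{'t': 4.95, 'tcp_pos': [509.942, -92.754, 66.722], 'contact_force': [-0.686, -0.849, 5.309], 'wrist_torque': [-0.152, 0.27, -0.024], 'finger_gap': 25.635, 'grip_force': 58.966}
```

View pics/g.png

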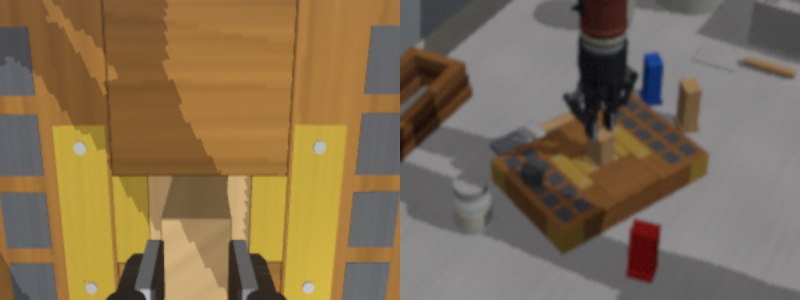

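The stem is gripped with the strips still in view on both sides. Now I lean it towards the mould's +y, first to about 0.2 rad.

>>> carry_out --moves '[[[2,0,-0.13,-0.04,-1.43,0,0],[2,0,-0.26,-0.08,-2.86,0,0],[2,0,-0.39,-0.12,-4.3,0,0],[2,0,-0.53,-0.15,-5.73,0,0],[2,0,-0.66,-0.18,-7.16,0,0],[2,0,-0.8,-0.2,-8.6,0,0],[2,0,-0.93,-0.23,-10,0,0],[2,0,-1.07,-0.25,-11.5,0,0],[2,0,-1.07,-0.25,-11.5,0,0],[2,0,-1.07,-0.25,-11.5,0,0]]]'

```text
t: 6.05
tcp_pos: [513.8, -83.4, 68.8]
ee_rot: [[0.917, -0.39, -0.08], [-0.398, -0.899, -0.185], [0.0, 0.201, -0.98]]
contact_force: [-1.0, -3.5, 3.9]
finger_gap: 26.0
grip_force: 59.3
```

>>> carry_out --moves '[[[2,0,-0.07,-0.02,-0.7,0,0],[2,0,-0.13,-0.04,-1.45,0,0],[2,0,-0.2,-0.06,-2.2,0,0],[2,0,-0.27,-0.08,-2.9,0,0],[2,0,-0.27,-0.08,-2.9,0,0],[2,0,-0.27,-0.08,-2.9,0,0]]]'

```text
t: 6.65
tcp_pos: [514.7, -81.2, 69.0]
ee_rot: [[0.917, -0.386, -0.1], [-0.399, -0.888, -0.23], [0.0, 0.251, -0.968]]
contact_force: [-1.9, -4.6, 4.2]
finger_gap: 25.4
grip_force: 59.4
```

```bash
python3 - <<'E'
from station import sensors, eyes
from h import *
s=sensors.state();print({k:np.round(s[k],3).tolist() for k in("t","tcp_pos","ee_rot","contact_force","wrist_torque","finger_gap","grip_force")})
a=eyes.get_image("wrist")["pixels"][80:280,170:470];b=eyes.get_image("side")["pixels"][160:240,290:400]
cv2.imwrite("pics/l.png",np.hstack([cv2.resize(a,(400,300)),cv2.resize(b,(400,300))])[:,:,::-1])
E
```

```text
{'t': 6.65, 'tcp_pos': [514.658, -81.238, 69.042], 'ee_rot': [[0.917, -0.386, -0.1], [-0.399, -0.888, -0.23], [0.0, 0.251, -0.968]], 'contact_force': [-1.869, -4.626, 4.227], 'wrist_torque': [-1.139, 0.276, 0.076], 'finger_gap': 25.447, 'grip_force': 59.408}
```

View pics/l.png

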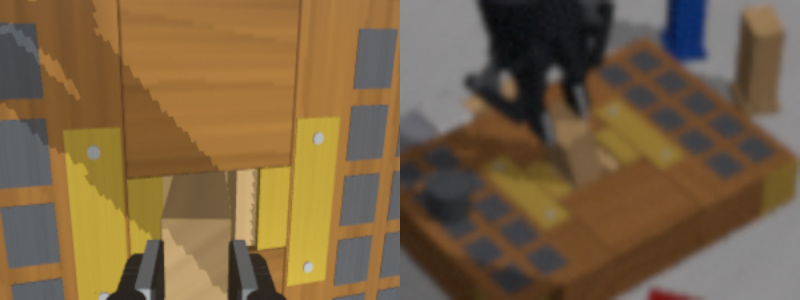

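The stem leans 0.25 rad to +y and the left strip has gone back under its plate. Now I bring it back through upright and over to -y.

>>> carry_out --moves '[[[2,0,0.26,0.09,2.87,0,0],[2,0,0.51,0.2,5.74,0,0],[2,0,0.76,0.32,8.6,0,0],[2,0,1.0,0.45,11.5,0,0],[2,0,1.23,0.59,14.4,0,0],[2,0,1.37,0.59,15.8,0,0],[2,0,1.5,0.58,17.2,0,0],[2,0,1.64,0.58,18.7,0,0],[2,0,1.78,0.58,20.1,0,0],[2,0,1.91,0.59,21.5,0,0],[2,0,2.05,0.6,23,0,0],[2,0,2.19,0.61,24.4,0,0],[2,0,2.32,0.63,25.8,0,0],[2,0,2.46,0.65,27.3,0,0],[2,0,2.59,0.67,28.7,0,0],[2,0,2.65,0.68,29.2,0,0],[2,0,2.65,0.68,29.2,0,0],[2,0,2.65,0.68,29.2,0,0]]]'

```text
t: 8.55
tcp_pos: [504.9, -103.0, 69.1]
ee_rot: [[0.918, -0.383, 0.102], [-0.397, -0.887, 0.236], [0.0, -0.257, -0.966]]
contact_force: [0.5, 3.3, 3.5]
finger_gap: 25.5
grip_force: 59.5
```

```bash
python3 - <<'E'
from station import sensors, eyes
from h import *
s=sensors.state();print({k:np.round(s[k],3).tolist() for k in("t","wrist_torque")}, "ym,xm shift",np.array([[.398,.917],[.917,-.398]])@(np.array(s["tcp_pos"])[:2]-[509.94,-92.75]))
a=eyes.get_image("wrist")["pixels"][80:280,170:470];b=eyes.get_image("side")["pixels"][160:240,290:400]
cv2.imwrite("pics/r.png",np.hstack([cv2.resize(a,(400,300)),cv2.resize(b,(400,300))])[:,:,::-1])
E
```

```text
{'t': 8.55, 'wrist_torque': [0.519, -0.096, -0.041]} ym,xm shift [-11.44094247  -0.49948141]
```

View pics/r.png

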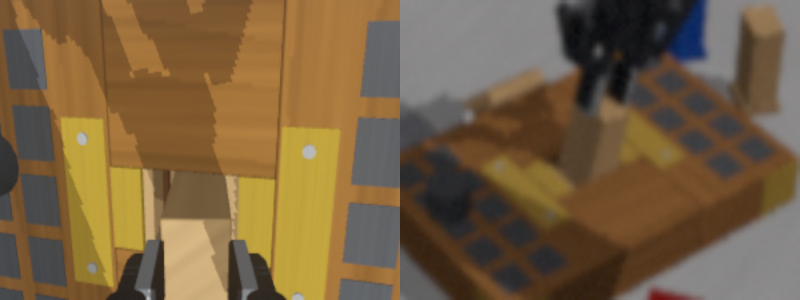

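The stem now leans 0.26 rad to -y with the right strip under its plate. By geometry both strips are pushed about 5.7 mm. I return it upright and centred.

>>> carry_out --moves '[[[2,0,-0.16,0.05,-1.7,0,0],[2,0,-0.31,0.11,-3.4,0,0],[2,0,-0.48,0.19,-5.4,0,0],[2,0,-0.66,0.27,-7.4,0,0],[2,0,-0.84,0.36,-9.4,0,0],[2,0,-1.01,0.45,-11.4,0,0],[2,0,-1.19,0.5,-13.1,0,0],[2,0,-1.37,0.54,-14.8,0,0],[2,0,-1.37,0.54,-14.8,0,0],[2,0,-1.37,0.54,-14.8,0,0]]]'

```text
t: 9.65
tcp_pos: [509.9, -91.6, 66.7]
ee_rot: [[0.917, -0.398, 0.0], [-0.398, -0.917, 0.0], [0.0, -0.0, -1.0]]
contact_force: [-0.2, 0.7, 1.0]
finger_gap: 26.0
grip_force: 59.6
```

>>> carry_out --moves '[[[2,0,0,-0.2,0,0,0],[2,0,0,-0.4,0,0,0],[2,0,0,-0.6,0,0,0],[2,0,0,-0.8,0,0,0],[2,0,0,-1.0,0,0,0],[2,0,0,-1.2,0,0,0],[2,0,0,-1.4,0,0,0],[2,0,0,-1.4,0,0,0],[2,0,0,-1.4,0,0,0]]]'

```text
t: 10.55
tcp_pos: [509.9, -91.6, 81.0]
ee_rot: [[0.917, -0.398, 0.0], [-0.398, -0.917, 0.0], [0.0, -0.0, -1.0]]
contact_force: [0.3, 0.3, -0.8]
finger_gap: 25.5
grip_force: 59.4
```

It rises freely past the 10 mm stop. Now I draw it out.

>>> carry_out --moves '[[[2,0,0,-0.3,0,0,0],[2,0,0,-0.6,0,0,0],[2,0,0,-1.0,0,0,0],[2,0,0,-1.4,0,0,0],[2,0,0,-1.8,0,0,0],[2,0,0,-2.2,0,0,0],[2,0,0,-2.6,0,0,0],[2,0,0,-3.0,0,0,0],[2,0,0,-3.4,0,0,0],[2,0,0,-3.8,0,0,0],[2,0,0,-4.2,0,0,0],[2,0,0,-4.5,0,0,0],[2,0,0,-4.6,0,0,0],[2,0,0,-4.6,0,0,0],[2,0,0,-4.6,0,0,0],[2,0,0,-4.6,0,0,0]]]'

```text
t: 12.15
tcp_pos: [509.7, -91.6, 126.8]
ee_rot: [[0.917, -0.398, -0.0], [-0.398, -0.917, 0.0], [-0.0, 0.0, -1.0]]
contact_force: [0.0, 0.3, -0.8]
finger_gap: 25.7
grip_force: 59.4
```

```bash
python3 - <<'E'
from station import sensors, eyes
from h import *
s=sensors.state();print({k:np.round(s[k],3).tolist() for k in("t","tcp_pos","contact_force","finger_gap","grip_force","dq")})
w=eyes.get_image("wrist");p=eyes.get_image("side")
for n,q in(("w",w),("s",p)): print(n,"expected foot corners z=70/80",proj(q,boxpts(*s["tcp_pos"][:2],-.408,40,36,70,80)).round(1).tolist())
a=w["pixels"][80:280,170:470];b=p["pixels"][140:220,290:400]
cv2.imwrite("pics/f.png",np.hstack([cv2.resize(a,(390,260)),cv2.resize(b,(400,291))[:260]])[:,:,::-1])
E
```

```text
{'t': 12.15, 'tcp_pos': [509.724, -91.591, 126.77], 'contact_force': [0.009, 0.338, -0.8], 'finger_gap': 25.702, 'grip_force': 59.356, 'dq': [0.002, -0.001, -0.0, -0.002, 0.001, -0.001, 0.0]}
w expected foot corners z=70/80 [[338.6, 229.2], [339.5, 233.8], [297.0, 229.3], [296.2, 233.9], [339.6, 184.1], [340.6, 186.9], [295.9, 184.1], [295.0, 187.0]]
s expected foot corners z=70/80 [[348.5, 199.1], [348.6, 196.5], [338.9, 203.8], [339.0, 201.2], [340.2, 192.2], [340.3, 189.6], [330.7, 196.7], [330.7, 194.1]]
```

View pics/f.png

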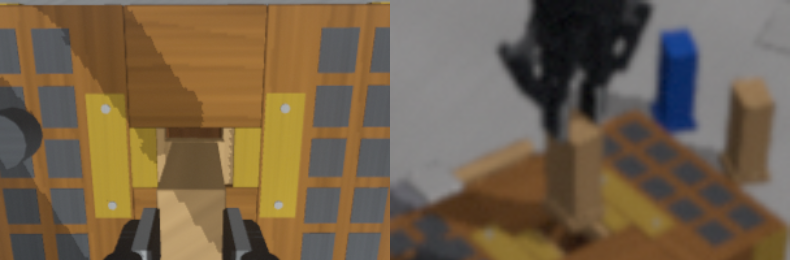

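The block is out, upright and symmetric in the grip. Its foot's lower near corner is at about (341,203) in the side image, against (339,204) expected for 20 mm clearance. I trim about 1 mm back to the axis where it first sat, then check the bystanders.

>>> carry_out --moves '[[[2,0.03,0.06,0,0,0,0],[2,0.05,0.11,0,0,0,0],[2,0.05,0.11,0,0,0,0],[2,0.05,0.11,0,0,0,0],[2,0.05,0.11,0,0,0,0],[2,0.05,0.11,0,0,0,0]]]'

```text
t: 12.85
tcp_pos: [509.9, -92.8, 127.0]
ee_rot: [[0.917, -0.398, 0.0], [-0.398, -0.917, 0.0], [-0.0, -0.0, -1.0]]
contact_force: [0.1, 0.2, -0.7]
finger_gap: 25.6
grip_force: 59.4
```

```bash
python3 - <<'E'
from station import sensors, eyes, ticket
from h import *
s=sensors.state();print({k:np.round(s[k],3).tolist() for k in("t","tcp_pos","contact_force","finger_gap","grip_force","dq")})
p=eyes.get_image("side")["pixels"].astype(int);o=cv2.imread("pics/side0.png")[:,:,::-1].astype(int)
for n,(r,c) in dict(jar=(230,268),weight=(211,303),brush=(188,318),spare=(176,390),spatula=(155,433)).items():
    print(n,np.abs(p-o)[r-10:r+10,c-10:c+10].mean().round(1))
E
```

```text
{'t': 12.85, 'tcp_pos': [509.916, -92.792, 126.974], 'contact_force': [0.144, 0.198, -0.726], 'finger_gap': 25.63, 'grip_force': 59.352, 'dq': [-0.001, -0.0, -0.0, 0.0, -0.002, 0.002, 0.0]}
jar 9.2
weight 6.2
brush 13.3
spare 5.4
spatula 5.8
```

```bash
python3 -c "
from station import ticket
print(ticket.job_done())"
```

```text
the job is handed in; nothing more can be done
None
```

The block was rocked 0.25 rad towards +y and 0.26 rad towards -y, then drawn out. I handed it in held still and upright above its pocket with its foot about 2 cm clear; the arm went nowhere near the bystanders, though the side-camera check on them was muddied by shadows.

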